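Put the clamp-ring set on its stepped mandrel and cap it

TASK

Put the clamp-ring set away on its stepped metal mandrel: the widest ring goes on first, right down on the foot, then the middle ring, then the narrow, thick ring, each over the post and lying flat on the one below. Last, set the steel cap with the knurled grip upright and centred on top of the narrow ring. Leave the small cream jar that stands among them where it is.

Things in the scene. Friction and masses are not known exactly. Their poses are not given: they have to be found in the camera images.
- mandrel: fixed turned-metal stand, round, upright. Origin at the centre of its underside, z up. Foot 80 mm diameter, its top at z 12 mm; on it a post of three steps with bevelled edges: 38 mm diameter to z 23.5 mm, 26 mm to z 33.5 mm, 18 mm to its end at z 49 mm. Each step is 0.5 to 1 mm lower than the ring round it, so each ring lies on the one below
- wide_ring: loose light-metal clamp ring, 68 mm outside diameter, 12 mm thick, bore 52 mm (treat as 47 mm), about 0.1 kg, lying flat. Origin at the centre of its underside, z up along its axis. Belongs on the mandrel's foot, round the 38 mm step
- middle_ring: loose light-metal clamp ring, 60 mm outside diameter, 10 mm thick, bore 38 mm (treat as 35 mm), about 0.13 kg, lying flat. Origin at the centre of its underside, z up along its axis. Belongs on the wide ring, round the 26 mm step
- narrow_ring: loose brass-coloured clamp ring, 52 mm outside diameter, 16 mm thick, bore 30 mm (treat as 27 mm), about 0.16 kg, lying flat. Origin at the centre of its underside, z up along its axis. Belongs on the middle ring, round the 18 mm end of the post
- cap: loose turned-steel keeper cap, about 0.12 kg, standing upright: flat disc 46 mm diameter, 8 mm thick; above it a neck 22 mm diameter to z 14 mm and a knurled round grip 30 mm diameter from z 14 mm to its top at z 32 mm. Origin at the centre of its flat underside, z up. Belongs on top of the narrow ring, whose top is then 50 mm above the worktop
- jar_small: bystander: small cream jar with a white cap, 35 mm diameter, 61 mm high. Origin at the centre of its underside

How it is judged (in metres and radians):
On the way, in this order (a step that is already met when the one before it is completed fails the run):
1. the widest ring is flat on the mandrel's foot and let go (horizontal distance between wide_ring and mandrel below 0.008 m and z of wide_ring in the frame of mandrel between 0.009 and 0.015 m and angle between wide_ring's own z axis and vertical below 0.1 rad and contact force between the fingers and wide_ring below 0.1 N), for 0.2 s.
2. the middle ring lies flat on the widest and is let go (horizontal distance between middle_ring and mandrel below 0.008 m and z of middle_ring in the frame of mandrel between 0.021 and 0.027 m and angle between middle_ring's own z axis and vertical below 0.1 rad and contact force between the fingers and middle_ring below 0.1 N), for 0.2 s.
3. the narrow ring lies flat on the middle one and is let go (horizontal distance between narrow_ring and mandrel below 0.008 m and z of narrow_ring in the frame of mandrel between 0.031 and 0.037 m and angle between narrow_ring's own z axis and vertical below 0.1 rad and contact force between the fingers and narrow_ring below 0.1 N), for 0.2 s.
4. the cap stands flat on the narrow ring and is let go (horizontal distance between cap and mandrel below 0.01 m and z of cap in the frame of mandrel between 0.047 and 0.053 m and angle between cap's own z axis and vertical below 0.1 rad and contact force between the fingers and cap below 0.1 N), for 0.2 s.
At the end, for the whole second after the job is handed in: On the mandrel, from the foot up: widest, middle and narrow ring, each flat (within 0.1 rad), within 3 mm of its seated height and within 8 mm of the mandrel's axis; on the narrow ring the cap, upright within 0.1 rad, within 3 mm of its height and 10 mm of the axis. All at rest and released (horizontal distance between each of wide_ring, middle_ring, narrow_ring and mandrel below 0.008 m and z of wide_ring in the frame of mandrel between 0.009 and 0.015 m and angle between each of wide_ring, middle_ring, narrow_ring, cap's own z axis and vertical below 0.1 rad and linear speed of each of wide_ring, middle_ring, narrow_ring, cap below 0.02 m/s and z of middle_ring in the frame of mandrel between 0.021 and 0.027 m and z of narrow_ring in the frame of mandrel between 0.031 and 0.037 m and horizontal distance between cap and mandrel below 0.01 m and z of cap in the frame of mandrel between 0.047 and 0.053 m); the robot touches nothing.
It fails at once if the small jar is pushed more than 25 mm from where it was (distance of jar_small from where it was at the start of the episode above 0.025 m).
It also fails if it takes over 88 s, if anything falls off the work surface, if the arm or the gripper's body presses on something with over 40 N, if the wrist force passes 120 N, or if a joint passes its speed limit or range.

ROBOT

A 6-joint arm with a two-finger parallel gripper is mounted at the origin on the work surface; the furniture and walls round the work are solid. World frame = base frame: x ahead of the robot, y to its left, z up, the work surface at z = 0. Lengths are in mm, angles in rad, forces in N, time in s.
With the tool pointing down it reaches from about 300 to 875 mm from the base axis. Payload 4.2 kg.
Tool frame: the origin (TCP) lies midway between the tips of the shut fingers; the grasp point (between the pads) lies 19 mm behind it; z points along the fingers, y is the line along which they close (so a half turn about z gives the same grasp; the last joint's range is limited). The gripper opens to 85 mm and grips with 20 to 120 N. Pads are 22 mm wide; open, the fingers measure 114 mm over their backs; the gripper's body (76 mm by 85 mm) begins 54 mm behind the grasp point. The pads swing forward as they close: fully open they stand 13 mm farther back than shut.
Start: joints at [1.201, 0.32, 1.565, -0, 1.257, -0.02], TCP at [197.061, 540.193, 231.338] pointing down, gripper open.
Joint ranges: [-3.11, 3.11], [-0.84, 2.01], [0.21, 2.61], [-1.34, 4.49], [0.05, 2.63], [-2.56, 2.56]. Speed limits (rad/s): [2.57, 2.57, 3.14, 3.14, 3.14, 3.14].

INTERFACE

Orientations are given as a unit quaternion [x, y, z, w].
In Python, from workcell import bot, read_camera, calibration, sign_off, search_frame gives the robot as it stands. The module is installed in compiled form; this text tells all that it offers.
- The arm moves only by the shell command python3 -m creep 'ROWS' [FORCE]. ROWS is JSON, a list that holds one entry, the list of rows, each a list of 7 numbers: the shift along the tool's x, y, z in m, then the turn, a rotation vector about the tool's x, y, z in degrees, then the closure, from -1 (fully open) to 1 (shut). A call has 1 to 10 rows; each row is the pose to reach, as a shift and turn from the pose commanded when the call began, along the tool's axes at that moment; what a row does not reach only later rows make up. A row lasts 1/12 s, in which the tool goes at most 41.7 mm and 7.16 degrees, less where a joint would pass 70% of its speed; a pose out of reach is approached as far as the arm can. A call with a gripper value outside its range is refused whole. The fingers move at their own pace and stop on an object; FORCE is the grip in N (left out, the last holds). Time passes only in rows, so rows that repeat a pose let the fingers close. It gives the time, the measured TCP pose, the force, the opening and the grip force at its end, in the units of the state.
- bot.get_state(): the state, without advancing time (a new reading comes with each control period).
- read_camera(name): name is "side" or "top"; returns the picture (384x512x3 uint8, blue, green, red); there is no depth.
- calibration(name): a dict with "fx", "fy", "cx", "cy" (pixels), "rvec" (rotation vector, rad) and "tvec" (3), from world to camera coordinates, as OpenCV has them. Camera axes: x right, y down, z forward; pixel columns grow to the right and rows downward; lengths in mm; the calibration is good to about 2 mm. A picture is of the moment at which its call begins. calibration takes no time and is no camera call.
- sign_off(): hands the job in; it is judged then, once.
Trained networks look in the newest picture that a camera, given by its name, has taken for a name from the list of things; names that differ only in an ending like _2 or _b are one class to them, and where a whole thing is asked for, a point or a joint stands for the part that bears it (a point fixed in the world has none). Each returns a list of dicts, best first, with "confidence" (0 to 1); they miss things now and then, are a little off and sometimes report something else, mostly with a low value. They report only what shows in the picture. A call takes as long as a camera call.
- search_frame(camera, target): "bbox" ([left, top, right, bottom] in pixels, round what is visible of it).
The state is a dict: "t": time; "q": joint angles; "qvel": joint speeds; "effort": joint torques, N m; "tcp_pos": TCP position; "eef_rot": TCP orientation; "wrist_force": force on the tool from outside, world axes, zero at the start; "ft_torque": the same for the moment, N m; "grip_width": finger opening in mm; "grip_force": force on a finger pad.
Only numpy, scipy, OpenCV 4.12 (cv2) and the standard library are available. Lean on these libraries where they do the work, as an engineer would, in place of code of your own. Each camera call takes 0.05 s, during which the arm holds its last target. There are 200 camera calls.

## Working session

There is one attempt and no reset: what is moved stays moved. The work goes in short steps, Python scripts to look and compute and a shell command to move; the robot and the scene stay as the last step left them, time stands still between calls to the robot, and variables do not carry over. Pictures are saved under pics/ and viewed, at most 17 in all, crops included, and the job is handed in when it is done.

```bash
mkdir -p pics; cat > h.py <<'E'
import numpy as np, cv2
from workcell import bot, read_camera, calibration, sign_off, search_frame
from scipy.spatial.transform import Rotation as R
def ray(cam,uv):
    c=calibration(cam); Rm=cv2.Rodrigues(np.array(c["rvec"],float))[0]; t=np.array(c["tvec"],float).ravel()
    d=Rm.T@np.array([(uv[0]-c["cx"])/c["fx"],(uv[1]-c["cy"])/c["fy"],1.]); return -Rm.T@t,d
def onplane(cam,uv,z):
    o,d=ray(cam,uv); return o+d*(z-o[2])/d[2]
def proj(cam,P):
    c=calibration(cam); K=np.array([[c["fx"],0,c["cx"]],[0,c["fy"],c["cy"]],[0,0,1.]])
    return cv2.projectPoints(np.array(P,float).reshape(-1,1,3),np.array(c["rvec"],float),np.array(c["tvec"],float),K,None)[0].reshape(-1,2)
def cylbox(cam,x,y,prof):
    a=np.linspace(0,2*np.pi,48); P=np.concatenate([np.c_[x+r*np.cos(a),y+r*np.sin(a),0*a+z] for r,z in prof]); p=proj(cam,P)
    return np.r_[p.min(0),p.max(0)]
PR=dict(mandrel=[(40,0),(40,12),(19,23.5),(13,33.5),(9,49)],wide_ring=[(34,0),(34,12)],middle_ring=[(30,0),(30,10)],narrow_ring=[(26,0),(26,16)],cap=[(23,0),(23,8),(15,14),(15,32)],jar_small=[(17.5,0),(17.5,61)])
def fit(cam,bbox,name,z0=0):
    from scipy.optimize import least_squares
    prof=[(r,z+z0) for r,z in PR[name]]; b=np.array(bbox)
    g=onplane(cam,[(b[0]+b[2])/2,(b[1]+b[3])/2],z0+8)[:2]
    s=least_squares(lambda v:cylbox(cam,v[0],v[1],prof)-b,g); return s.x,np.abs(s.fun).max()
E
python3 - <<'E'
from h import *
for c in("top","side"):
    cv2.imwrite(f"pics/{c}0.png",read_camera(c)); o,d=ray(c,(256,192)); print(c,o.round(),calibration(c)["fx"])
    for n in PR:
        for r in search_frame(c,n)[:2]:
            x,e=fit(c,r["bbox"],n); print(c,n,round(r["confidence"],2),np.round(r["bbox"]),x.round(1),round(e,1))
s=bot.get_state();print(s["tcp_pos"],s["eef_rot"],s["t"],s["grip_width"],R.from_quat(s["eef_rot"]).as_matrix().round(3))
E
```

```text
top [388. 242. 904.] 376.3683034358864
top mandrel 0.97 [263. 158. 294. 192.] [491.1 172.1] 1.7
top wide_ring 0.64 [194. 194. 225. 223.] [412.1 337.5] 0.9
top middle_ring 0.65 [263. 158. 294. 190.] [492.9 172.5] 3.4
top middle_ring 0.57 [244. 201. 268. 224.] [401.7 227.4] 0.9
top narrow_ring 0.7 [305. 185. 326. 206.] [439.9  85. ] 1.0
top cap 0.55 [222. 163. 238. 180.] [501.2 288. ] 1.3
top cap 0.42 [306. 185. 328. 206.] [440.8  80. ] 0.9
top jar_small 0.72 [175. 148. 191. 167.] [531.9 395.5] 2.1
side [505. 981. 479.] 449.4788578318339
side mandrel 0.76 [225. 167. 264. 200.] [487.1 173.1] 0.2
side wide_ring 0.83 [273. 221. 310. 248.] [409.9 339.5] 1.2
side middle_ring 0.65 [279. 184. 307. 205.] [389.8 206.3] 0.7
side narrow_ring 0.86 [253. 159. 275. 176.] [440.8  88. ] 0.9
side cap 0.7 [224. 200. 251. 228.] [503.8 282.8] 1.3
side cap 0.37 [224. 164. 264. 203.] [487.4 172.3] 9.0
side jar_small 0.77 [214. 222. 232. 263.] [528.4 389.8] 2.3
[197.06398261 540.17697522 231.35030131] [1.74039871e-01 9.84738605e-01 5.52094817e-05 1.48819424e-05] 0.7 85.32424450715554 [[-0.939  0.343  0.   ]
 [ 0.343  0.939  0.   ]
 [-0.     0.    -1.   ]]
```

```bash
python3 - <<'E'
from h import *
import cv2
a=cv2.imread("pics/top0.png")[120:250,150:350]; b=cv2.imread("pics/side0.png")[140:280,190:340]
cv2.imwrite("pics/a.png",cv2.resize(a,None,fx=4,fy=4,interpolation=2)); cv2.imwrite("pics/b.png",cv2.resize(b,None,fx=4,fy=4,interpolation=2))
E
```

```text
(no output)
```

View pics/a.png

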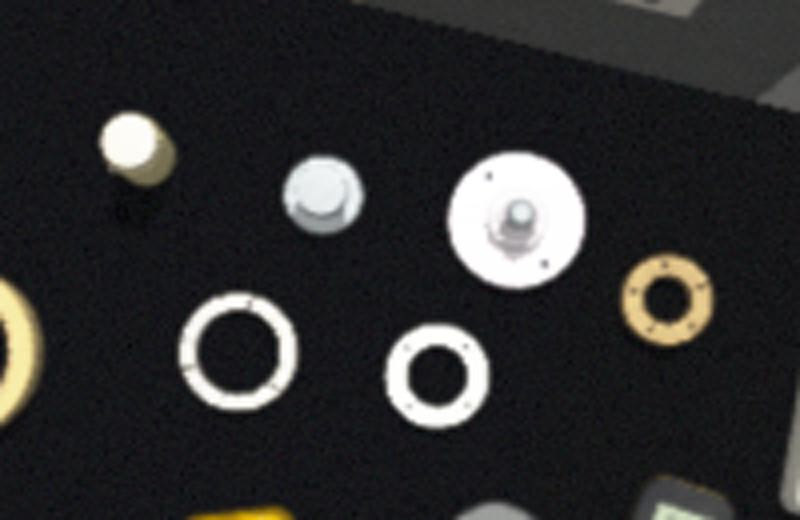

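View pics/b.png

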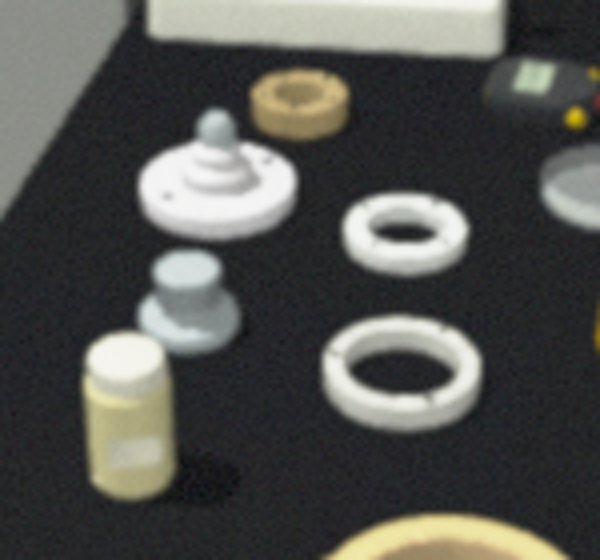

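```bash
cat >> h.py <<'E'
def blob(img,uv,thr=95):
    """bbox of bright blob near uv, at 4x subpixel"""
    x0,y0=int(uv[0])-32,int(uv[1])-32; c=img[y0:y0+64,x0:x0+64].max(2)
    g=cv2.resize(c,None,fx=8,fy=8,interpolation=cv2.INTER_CUBIC)
    n,l,s,_=cv2.connectedComponentsWithStats((g>thr).astype(np.uint8))
    best=min((i for i in range(1,n) if s[i,4]>3000),key=lambda i:np.hypot(s[i,0]+s[i,2]/2-256,s[i,1]+s[i,3]/2-256))
    x,y,w,h=s[best,:4]; return np.array([x,y,x+w,y+h])/8-.5+[x0,y0,x0,y0]
E
python3 - <<'E'
from h import *
C=dict(top=dict(wide_ring=(209,208),middle_ring=(259,214),narrow_ring=(317,195),mandrel=(279,175),cap=(230,169),jar_small=(183,157)),
side=dict(wide_ring=(291,234),middle_ring=(292,198),narrow_ring=(265,166),mandrel=(244,184),cap=(237,214),jar_small=(223,243)))
for c in C:
    im=cv2.imread(f"pics/{c}0.png")
    for n,uv in C[c].items():
        b=blob(im,uv); x,e=fit(c,b,n); print(c,n,b,x.round(1),round(e,2))
E
```

```text
top wide_ring [194.   192.5  224.   222.25] [415.2 338.9] 0.52
top middle_ring [245.5  200.25 272.   226.75] [399.1 220.9] 0.6
top narrow_ring [304.875 183.    327.875 205.875] [442.3  82.9] 0.36
top mandrel [261.125 157.25  296.    191.875] [491.5 172.1] 0.61
top cap [220.125 158.375 240.625 177.875] [509.1 287.3] 0.62
top jar_small [174.25  147.375 192.875 165.375] [534.  394.6] 0.54
side wide_ring [269.875 218.    310.125 247.375] [412.1 335.7] 0.83
side middle_ring [274.875 187.375 307.    208.625] [395.8 218.4] 0.97
side narrow_ring [252.    156.625 276.75  174.25 ] [439.   80.1] 0.83
side mandrel [223.75  166.625 264.    199.625] [488.3 170.6] 0.89
side cap [209.875 201.75  249.125 245.5  ] [519.2 313.9] 9.19
side jar_small [209.875 210.5   249.125 264.5  ] [518.5 379. ] 8.53
```

View pics/top0.png

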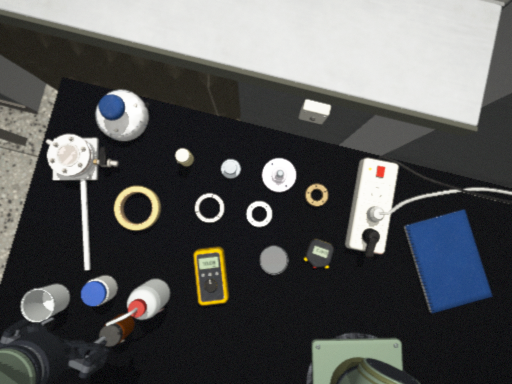

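View pics/side0.png

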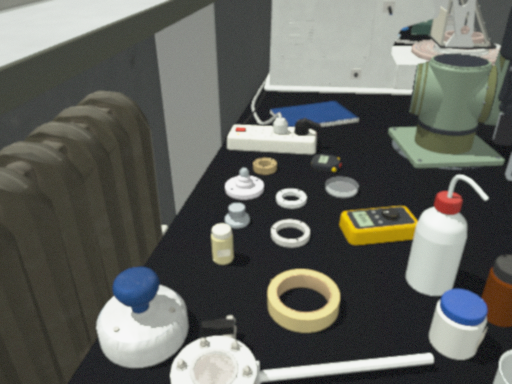

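```bash
cat > go.py <<'E'
# usage: go.py X Y Z : shift in tool axes (mm) from present TCP
import sys; from h import *
s=bot.get_state(); p=np.array(s["tcp_pos"]); Rm=R.from_quat(s["eef_rot"])
print(p.round(1),"shift m",(Rm.inv().apply(np.array([float(v) for v in sys.argv[1:4]])-p)/1000).round(4),"t",round(s["t"],2),"w",round(s["grip_width"],1),"F",np.round(s["wrist_force"],1),"gf",round(s["grip_force"],1),"ydir",Rm.as_matrix()[:2,1].round(3))
E
python3 go.py 413.6 337.3 100; python3 go.py 490 171.4 100;python3 - <<'E'
from h import *
for uv in[(228,150),(315,152)]: print(onplane("side",uv,0))
for uv in[(348,245),(362,160)]: print(onplane("top",uv,30))
E
```

```text
[197.1 540.2 231.4] shift m [-0.273  -0.1164  0.1313] t 0.7 w 85.3 F [-0.8  0.3  0.4] gf 0.0 ydir [0.343 0.939]
[197.1 540.2 231.4] shift m [-0.4016 -0.246   0.1313] t 0.7 w 85.3 F [-0.8  0.3  0.4] gf 0.0 ydir [0.343 0.939]
[ 5.21297529e+02 -2.31513461e+01 -5.68434189e-14]
[310.53694067   4.33215031   0.        ]
[323.46281129  16.98962612  30.        ]
[520.52744077 -22.75681805  30.        ]
```

```bash
python3 -m creep '[[[-0.03,-0.013,0,0,0,0,-1],[-0.065,-0.028,0,0,0,0,-1],[-0.1,-0.043,0,0,0,0,-1],[-0.135,-0.058,0,0,0,0,-1],[-0.17,-0.073,0,0,0,0,-1],[-0.205,-0.088,0,0,0,0,-1],[-0.24,-0.103,0.03,0,0,0,-1],[-0.265,-0.113,0.06,0,0,0,-1],[-0.273,-0.1165,0.09,0,0,0,-1],[-0.273,-0.1165,0.12,0,0,0,-1]]]' 40
python3 -m creep '[[[0,0,0.03,0,0,0,-1],[0,0,0.05,0,0,0,-1],[0,0,0.05,0,0,0,-1],[0,0,0.05,0,0,0,-1]]]'
python3 go.py 413.6 337.3 0; python3 - <<'E'
from h import *
a=read_camera("top")[150:260,150:300]; b=read_camera("side")[120:270,190:390]
cv2.imwrite("pics/c.png",np.hstack([cv2.resize(a,(400,293),interpolation=2),cv2.resize(b,(400,300),interpolation=2)[:293]]))
E
```

```text
t: 1.53
tcp_pos: [415.6, 335.1, 110.2]
eef_rot: [0.176, 0.984, 0.0, 0.001]
wrist_force: [0.5, 0.0, -0.7]
grip_width: 85.3
grip_force: 0.0
t: 1.87
tcp_pos: [413.4, 337.0, 60.9]
eef_rot: [0.174, 0.985, -0.001, -0.001]
wrist_force: [0.5, 0.5, 0.8]
grip_width: 85.2
grip_force: 0.0
[413.4 337.   60.9] shift m [-0.0001  0.0004  0.0609] t 1.87 w 85.2 F [0.5 0.5 0.8] gf 0.0 ydir [0.343 0.939]
```

View pics/c.png

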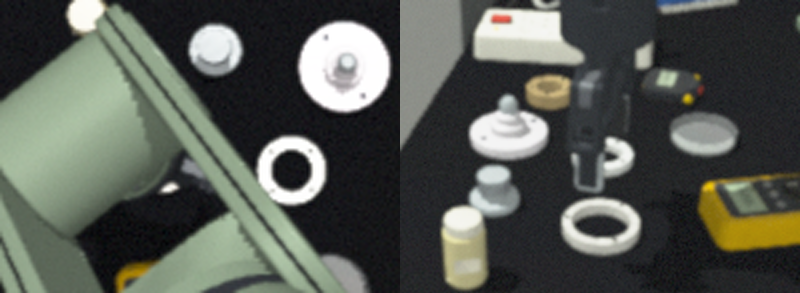

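```bash
python3 -m creep '[[[0,0.0003,0.02,0,0,0,-1],[0,0.0003,0.04,0,0,0,-1],[0,0.0003,0.054,0,0,0,-1],[0,0.0003,0.061,0,0,0,-1],[0,0.0003,0.063,0,0,0,-1],[0,0.0003,0.063,0,0,0,-1]]]' 
python3 -m creep '[[[0,0,0,0,0,0,-0.6],[0,0,0,0,0,0,-0.4],[0,0,0,0,0,0,-0.2],[0,0,0,0,0,0,0],[0,0,0,0,0,0,0],[0,0,0,0,0,0,0],[0,0,0,0,0,0,0]]]' 40
python3 go.py 413.6 337.3 -3
```

```text
t: 2.47
tcp_pos: [414.3, 338.1, -0.8]
eef_rot: [0.174, 0.985, 0.001, 0.001]
wrist_force: [-0.1, 0.3, -0.0]
grip_width: 85.5
grip_force: 0.0
t: 3.05
tcp_pos: [414.5, 338.0, 0.2]
eef_rot: [0.174, 0.985, 0.001, 0.001]
wrist_force: [-0.6, -0.5, 6.9]
grip_width: 65.0
grip_force: 42.6
[4.145e+02 3.380e+02 2.000e-01] shift m [ 0.0006 -0.001   0.0031] t 3.05 w 65.0 F [-0.6 -0.5  6.9] gf 42.6 ydir [0.343 0.939]
```

```bash
python3 - <<'E'
from h import *
b=read_camera("side")[195:265,250:350]
cv2.imwrite("pics/d.png",cv2.resize(b,(700,490),interpolation=2))
E
```

```text
(no output)
```

View pics/d.png

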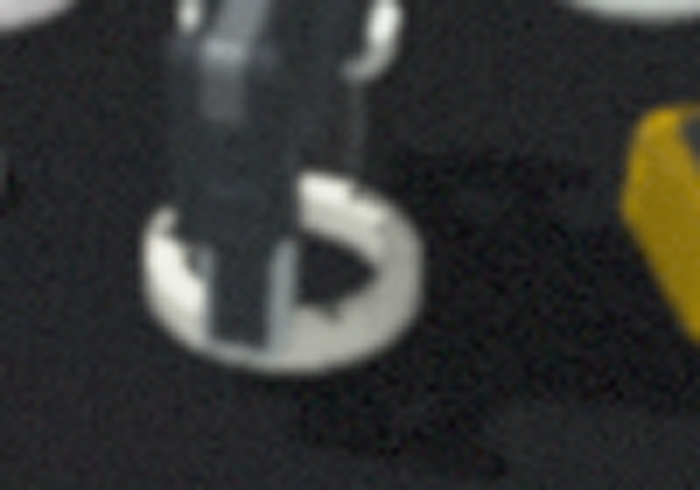

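```bash
python3 -m creep '[[[0,0,-0.005,0,0,0,0],[0,0,-0.02,0,0,0,0],[0,0,-0.05,0,0,0,0],[0,0,-0.08,0,0,0,0],[0,0,-0.1,0,0,0,0],[0,0,-0.1,0,0,0,0],[0,0,-0.1,0,0,0,0]]]' 
python3 go.py 490 171.4 100; python3 - <<'E'
from h import *
b=read_camera("side")[130:265,210:350]
cv2.imwrite("pics/e.png",cv2.resize(b,None,fx=4,fy=4,interpolation=2))
E
```

```text
t: 3.68
tcp_pos: [414.2, 337.9, 99.8]
eef_rot: [0.174, 0.985, 0.001, 0.001]
wrist_force: [-0.1, -0.8, -1.3]
grip_width: 64.7
grip_force: 44.9
[414.2 337.9  99.8] shift m [-0.1283 -0.1304 -0.0004] t 3.68 w 64.7 F [-0.1 -0.8 -1.3] gf 44.9 ydir [0.343 0.939]
```

View pics/e.png

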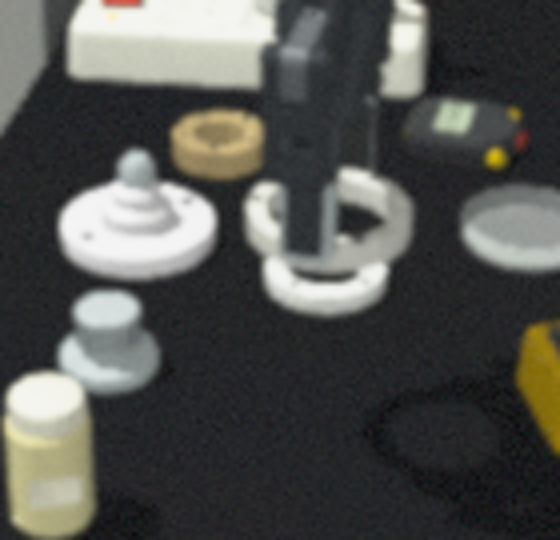

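```bash
python3 - <<'E'
from h import *
for z in (97,100,103): print(z,fit("side",[270.75,171.5,313.4,198.3],"wide_ring",z))
for r in search_frame("side","wide_ring")[:2]: print(r, fit("side",r["bbox"],"wide_ring",100))
E
```

```text
97 (array([411.34141438, 333.8946969 ]), np.float64(0.779149573526297))
100 (array([412.08031946, 338.95484869]), np.float64(0.6142804757133717))
103 (array([412.81914674, 344.01367427]), np.float64(0.44677752407528715))
{'bbox': [271.0, 171.0, 309.7, 198.6], 'confidence': 0.97} (array([414.86700573, 338.03922601]), np.float64(1.3453205050792576))
```

```bash
python3 -m creep '[[[-0.015,-0.015,0,0,0,0,0],[-0.04,-0.04,0,0,0,0,0],[-0.065,-0.065,0,0,0,0,0],[-0.09,-0.09,0,0,0,0,0],[-0.112,-0.113,0,0,0,0,0],[-0.1235,-0.125,0,0,0,0,0],[-0.1288,-0.1306,0,0,0,0,0],[-0.1288,-0.1306,0,0,0,0,0],[-0.1288,-0.1306,0.03,0,0,0,0],[-0.1288,-0.1306,0.03,0,0,0,0]]]' 
python3 go.py 490.4 171 13; python3 - <<'E'
from h import *
for r in search_frame("side","wide_ring")[:2]: print(r, fit("side",r["bbox"],"wide_ring",70))
b=read_camera("side")[130:230,190:310]
cv2.imwrite("pics/f.png",cv2.resize(b,None,fx=5,fy=5,interpolation=2))
E
```

```text
t: 4.62
tcp_pos: [486.4, 170.5, 64.4]
eef_rot: [0.174, 0.985, -0.002, -0.004]
wrist_force: [-1.6, -0.5, -1.9]
grip_width: 64.4
grip_force: 45.5
[486.4 170.5  64.4] shift m [-0.004   0.0021  0.0514] t 4.62 w 64.4 F [-1.6 -0.5 -1.9] gf 45.5 ydir [0.342 0.94 ]
{'bbox': [271.0, 171.0, 309.7, 198.6], 'confidence': 0.97} (array([407.69701616, 287.33921245]), np.float64(1.5146445852645343))
```

View pics/f.png

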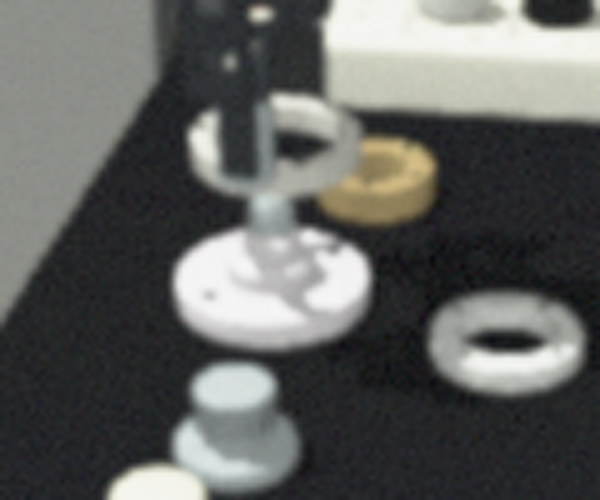

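```bash
python3 -m creep '[[[0,0,0,0,0,0,0],[0,0,0,0,0,0,0],[0,0,0,0,0,0,0]]]' 
python3 go.py 490.4 171 13
```

```text
t: 4.97
tcp_pos: [490.4, 171.3, 69.3]
eef_rot: [0.174, 0.985, 0.0, 0.001]
wrist_force: [-0.4, -1.0, -0.5]
grip_width: 64.8
grip_force: 45.5
[490.4 171.3  69.3] shift m [-0.     -0.0003  0.0563] t 4.97 w 64.8 F [-0.4 -1.  -0.5] gf 45.5 ydir [0.342 0.94 ]
```

```bash
python3 -m creep '[[[0,0,0.01,0,0,0,0],[0,0,0.022,0,0,0,0],[0,0,0.034,0,0,0,0],[0,0,0.044,0,0,0,0],[0,0,0.051,0,0,0,0],[0,0,0.055,0,0,0,0],[0,0,0.0565,0,0,0,0],[0,0,0.0565,0,0,0,0],[0,0,0.0565,0,0,0,0]]]' 
python3 go.py 490.4 171 13
```

```text
t: 5.72
tcp_pos: [490.0, 170.7, 12.3]
eef_rot: [0.174, 0.985, 0.0, 0.0]
wrist_force: [-2.1, -0.8, 3.2]
grip_width: 64.9
grip_force: 46.1
[490.  170.7  12.3] shift m [-0.0003  0.0004 -0.0007] t 5.72 w 64.9 F [-2.1 -0.8  3.2] gf 46.1 ydir [0.343 0.939]
```

Seated lightly. Release and rise.

```bash
python3 -m creep '[[[0,0,0,0,0,0,-0.7],[0,0,0,0,0,0,-1],[0,0,0,0,0,0,-1],[0,0,0,0,0,0,-1],[0,0,-0.02,0,0,0,-1],[0,0,-0.05,0,0,0,-1],[0,0,-0.08,0,0,0,-1],[0,0,-0.1,0,0,0,-1],[0,0,-0.1,0,0,0,-1],[0,0,-0.1,0,0,0,-1]]]' 
python3 go.py 397.5 219.7 60
```

```text
t: 6.55
tcp_pos: [490.6, 170.9, 112.8]
eef_rot: [0.174, 0.985, 0.001, 0.001]
wrist_force: [-0.0, 0.4, -0.9]
grip_width: 85.3
grip_force: 0.0
[490.6 170.9 112.8] shift m [0.1043 0.0139 0.0526] t 6.55 w 85.3 F [-0.   0.4 -0.9] gf 0.0 ydir [0.343 0.939]
```

```bash
python3 -m creep '[[[0.02,0.003,0,0,0,0,-1],[0.05,0.007,0,0,0,0,-1],[0.08,0.011,0,0,0,0,-1],[0.097,0.0135,0.01,0,0,0,-1],[0.104,0.0145,0.03,0,0,0,-1],[0.104,0.0145,0.052,0,0,0,-1],[0.104,0.0145,0.052,0,0,0,-1],[0.104,0.0145,0.052,0,0,0,-1],[0.104,0.0145,0.052,0,0,0,-1]]]' 
python3 go.py 398 220.2 1; python3 - <<'E'
from h import *
b=read_camera("side")[140:240,200:320]
cv2.imwrite("pics/g.png",cv2.resize(b,None,fx=5,fy=5,interpolation=2))
E
```

```text
t: 7.3
tcp_pos: [397.5, 219.9, 59.8]
eef_rot: [0.174, 0.985, -0.0, -0.0]
wrist_force: [0.3, 0.4, -0.3]
grip_width: 85.6
grip_force: 0.0
[397.5 219.9  59.8] shift m [-0.0003  0.0005  0.0588] t 7.3 w 85.6 F [ 0.3  0.4 -0.3] gf 0.0 ydir [0.343 0.939]
```

View pics/g.png

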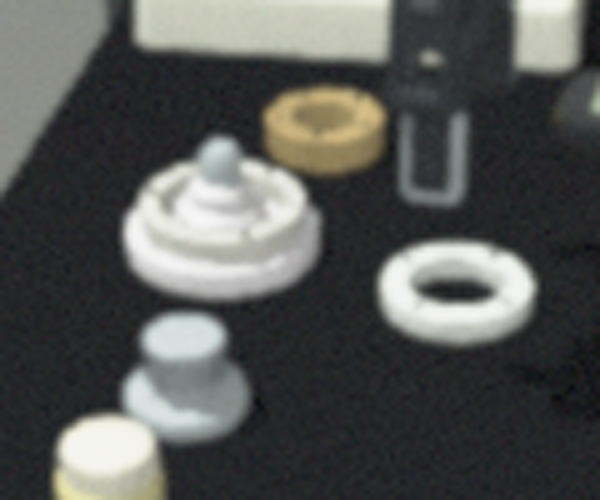

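```bash
python3 -m creep '[[[0,0.0003,0.02,0,0,0,-1],[0,0.0003,0.04,0,0,0,-1],[0,0.0003,0.052,0,0,0,-1],[0,0.0003,0.058,0,0,0,-1],[0,0.0003,0.059,0,0,0,-1],[0,0.0003,0.059,0,0,0,-1],[0,0.0003,0.059,0,0,0,-0.6]]]' 
python3 -m creep '[[[0,0,0,0,0,0,-0.4],[0,0,0,0,0,0,-0.2],[0,0,0,0,0,0,0],[0,0,0,0,0,0,0.1],[0,0,0,0,0,0,0.1],[0,0,0,0,0,0,0.1],[0,0,0,0,0,0,0.1],[0,0,0,0,0,0,0.1]]]' 40
python3 go.py 398 220.2 1
```

```text
t: 7.93
tcp_pos: [398.2, 220.5, 1.7]
eef_rot: [0.174, 0.985, 0.001, 0.001]
wrist_force: [0.0, -0.1, 0.7]
grip_width: 75.4
grip_force: 0.0
t: 8.6
tcp_pos: [398.0, 220.5, 2.2]
eef_rot: [0.174, 0.985, 0.001, 0.001]
wrist_force: [-1.1, -0.7, 8.2]
grip_width: 56.4
grip_force: 40.8
[398.  220.5   2.2] shift m [-0.0001 -0.0003  0.0012] t 8.6 w 56.4 F [-1.1 -0.7  8.2] gf 40.8 ydir [0.343 0.939]
```

```bash
python3 -m creep '[[[0,0,-0.005,0,0,0,0.1],[0,0,-0.02,0,0,0,0.1],[0,0,-0.05,0,0,0,0.1],[0,0,-0.08,0,0,0,0.1],[0,0,-0.1,0,0,0,0.1],[0,0,-0.1,0,0,0,0.1],[0,0,-0.1,0,0,0,0.1]]]' 
python3 go.py 490.3 171 100; python3 - <<'E'
from h import *
b=read_camera("side")[120:220,210:350]
for r in search_frame("side","middle_ring")[:3]: print(r, fit("side",r["bbox"],"middle_ring",100))
cv2.imwrite("pics/h.png",cv2.resize(b,None,fx=5,fy=5,interpolation=2))
E
```

```text
t: 9.18
tcp_pos: [397.7, 220.4, 101.9]
eef_rot: [0.174, 0.985, 0.001, 0.001]
wrist_force: [-0.3, 0.2, -2.0]
grip_width: 57.1
grip_force: 43.4
[397.7 220.4 101.9] shift m [-0.1039 -0.0147  0.0021] t 9.18 w 57.1 F [-0.3  0.2 -2. ] gf 43.4 ydir [0.343 0.939]
{'bbox': [277.0, 143.2, 308.7, 162.4], 'confidence': 0.75} (array([395.19662344, 217.31820815]), np.float64(0.2604125590238482))
```

View pics/h.png

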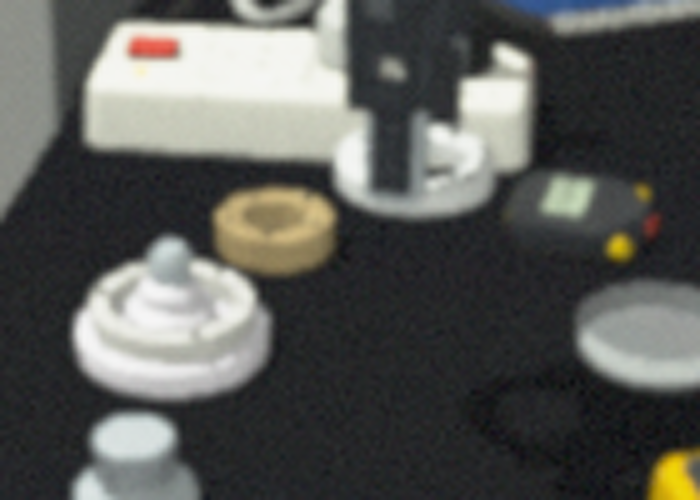

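```bash
python3 -m creep '[[[-0.02,-0.003,0,0,0,0,0.1],[-0.045,-0.006,0,0,0,0,0.1],[-0.07,-0.009,0,0,0,0,0.1],[-0.09,-0.012,0,0,0,0,0.1],[-0.1,-0.014,0,0,0,0,0.1],[-0.104,-0.0147,0,0,0,0,0.1],[-0.104,-0.0147,0,0,0,0,0.1],[-0.104,-0.0147,0,0,0,0,0.1],[-0.104,-0.0147,0,0,0,0,0.1],[-0.104,-0.0147,0,0,0,0,0.1]]]' 
python3 go.py 490.4 171 26.2
```

```text
t: 10.12
tcp_pos: [488.9, 171.2, 100.7]
eef_rot: [0.174, 0.985, -0.0, -0.0]
wrist_force: [-0.0, -0.5, -1.9]
grip_width: 56.9
grip_force: 43.4
[488.9 171.2 100.7] shift m [-0.0015  0.0004  0.0745] t 10.12 w 56.9 F [-0.  -0.5 -1.9] gf 43.4 ydir [0.342 0.94 ]
```

```bash
python3 -m creep '[[[0,0,0.015,0,0,0,0.1],[0,0,0.032,0,0,0,0.1],[0,0,0.048,0,0,0,0.1],[0,0,0.06,0,0,0,0.1],[0,0,0.068,0,0,0,0.1],[0,0,0.073,0,0,0,0.1],[0,0,0.0755,0,0,0,0.1],[0,0,0.0755,0,0,0,0.1],[0,0,0.0755,0,0,0,0.1]]]' 
python3 go.py 490.4 171 26.2
```

```text
t: 10.87
tcp_pos: [489.9, 171.0, 26.3]
eef_rot: [0.174, 0.985, 0.0, 0.0]
wrist_force: [-1.3, 0.3, 3.6]
grip_width: 56.9
grip_force: 44.1
[489.9 171.   26.3] shift m [-0.0004  0.0001  0.0001] t 10.87 w 56.9 F [-1.3  0.3  3.6] gf 44.1 ydir [0.343 0.94 ]
```

```bash
python3 -m creep '[[[0,0,0,0,0,0,-0.7],[0,0,0,0,0,0,-1],[0,0,0,0,0,0,-1],[0,0,0,0,0,0,-1],[0,0,-0.02,0,0,0,-1],[0,0,-0.05,0,0,0,-1],[0,0,-0.075,0,0,0,-1],[0,0,-0.085,0,0,0,-1],[0,0,-0.085,0,0,0,-1],[0,0,-0.085,0,0,0,-1]]]' 
python3 go.py 441.2 82.2 60
```

```text
t: 11.7
tcp_pos: [489.8, 170.6, 110.0]
eef_rot: [0.174, 0.985, 0.0, 0.0]
wrist_force: [0.3, 0.5, -0.0]
grip_width: 85.5
grip_force: 0.0
[489.8 170.6 110. ] shift m [ 0.0153 -0.0997  0.05  ] t 11.7 w 85.5 F [ 0.3  0.5 -0. ] gf 0.0 ydir [0.343 0.939]
```

```bash
python3 -m creep '[[[0.003,-0.02,0,0,0,0,-0.6],[0.007,-0.045,0,0,0,0,-0.6],[0.011,-0.07,0,0,0,0,-0.6],[0.014,-0.09,0,0,0,0,-0.6],[0.015,-0.098,0,0,0,0,-0.6],[0.015,-0.0997,0.02,0,0,0,-0.6],[0.015,-0.0997,0.05,0,0,0,-0.6],[0.015,-0.0997,0.05,0,0,0,-0.6],[0.015,-0.0997,0.05,0,0,0,-0.6],[0.015,-0.0997,0.05,0,0,0,-0.6]]]' 
python3 go.py 441.2 82.2 4; python3 - <<'E'
from h import *
b=read_camera("side")[120:220,200:320]
cv2.imwrite("pics/i.png",cv2.resize(b,None,fx=5,fy=5,interpolation=2))
E
```

```text
t: 12.53
tcp_pos: [442.2, 82.6, 60.5]
eef_rot: [0.174, 0.985, 0.0, -0.0]
wrist_force: [0.4, 0.1, 0.6]
grip_width: 68.4
grip_force: 0.0
[442.2  82.6  60.5] shift m [ 0.0008 -0.0007  0.0565] t 12.53 w 68.4 F [0.4 0.1 0.6] gf 0.0 ydir [0.342 0.94 ]
```

View pics/i.png

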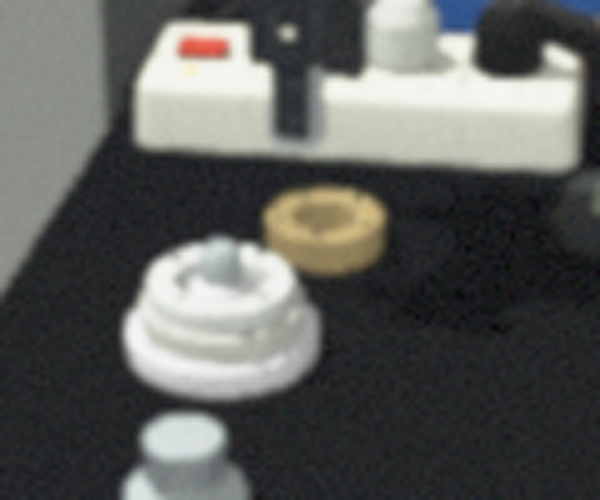

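```bash
python3 -m creep '[[[0.0006,-0.0004,0.02,0,0,0,-0.7],[0.0006,-0.0004,0.038,0,0,0,-0.7],[0.0006,-0.0004,0.05,0,0,0,-0.7],[0.0006,-0.0004,0.0565,0,0,0,-0.7],[0.0006,-0.0004,0.0565,0,0,0,-0.7],[0.0006,-0.0004,0.0565,0,0,0,-0.7]]]' 
python3 -m creep '[[[0,0,0,0,0,0,-0.4],[0,0,0,0,0,0,-0.2],[0,0,0,0,0,0,0],[0,0,0,0,0,0,0.2],[0,0,0,0,0,0,0.2],[0,0,0,0,0,0,0.2],[0,0,0,0,0,0,0.2],[0,0,0,0,0,0,0.2]]]' 40
python3 go.py 441.2 82.2 4
python3 -m creep '[[[0,0,-0.005,0,0,0,0.2],[0,0,-0.02,0,0,0,0.2],[0,0,-0.05,0,0,0,0.2],[0,0,-0.08,0,0,0,0.2],[0,0,-0.1,0,0,0,0.2],[0,0,-0.1,0,0,0,0.2],[0,0,-0.1,0,0,0,0.2]]]' 
python3 go.py 490.4 171 100; python3 - <<'E'
from h import *
read_camera("side")
for r in search_frame("side","narrow_ring")[:3]: print(r, fit("side",r["bbox"],"narrow_ring",100))
E
```

```text
t: 13.08
tcp_pos: [441.7, 82.3, 4.5]
eef_rot: [0.174, 0.985, 0.0, 0.001]
wrist_force: [-0.9, -0.4, 1.2]
grip_width: 72.6
grip_force: 0.0
t: 13.75
tcp_pos: [441.9, 82.1, 5.2]
eef_rot: [0.174, 0.985, 0.0, 0.001]
wrist_force: [-1.0, -0.7, 7.1]
grip_width: 49.4
grip_force: 40.1
[441.9  82.1   5.2] shift m [ 0.0006 -0.0002  0.0012] t 13.75 w 49.4 F [-1.  -0.7  7.1] gf 40.1 ydir [0.342 0.94 ]
t: 14.33
tcp_pos: [441.4, 82.1, 104.8]
eef_rot: [0.174, 0.985, 0.0, 0.001]
wrist_force: [-0.0, -0.3, -2.7]
grip_width: 49.2
grip_force: 42.4
[441.4  82.1 104.8] shift m [-0.0156  0.1003  0.0049] t 14.33 w 49.2 F [-0.  -0.3 -2.7] gf 42.4 ydir [0.343 0.939]
{'bbox': [254.9, 118.6, 279.2, 132.5], 'confidence': 0.71} (array([433.98315701,  87.68259308]), np.float64(1.3380340652259122))
```

```bash
python3 -m creep '[[[-0.003,0.02,0,0,0,0,0.2],[-0.007,0.045,0,0,0,0,0.2],[-0.011,0.07,0,0,0,0,0.2],[-0.014,0.088,0,0,0,0,0.2],[-0.015,0.097,0,0,0,0,0.2],[-0.0156,0.1,0.01,0,0,0,0.2],[-0.0156,0.1,0.03,0,0,0,0.2],[-0.0156,0.1,0.03,0,0,0,0.2],[-0.0156,0.1,0.03,0,0,0,0.2],[-0.0156,0.1,0.03,0,0,0,0.2]]]' 
python3 go.py 490.4 171 39.2; python3 - <<'E'
from h import *
b=read_camera("side")[110:220,190:310]
for r in search_frame("side","narrow_ring")[:3]: print(r, fit("side",r["bbox"],"narrow_ring",70))
cv2.imwrite("pics/j.png",cv2.resize(b,None,fx=5,fy=5,interpolation=2))
E
```

```text
t: 15.27
tcp_pos: [489.4, 170.0, 73.6]
eef_rot: [0.174, 0.985, -0.0, -0.001]
wrist_force: [0.5, 0.2, -1.2]
grip_width: 49.3
grip_force: 42.5
[489.4 170.   73.6] shift m [-0.0006  0.0013  0.0344] t 15.27 w 49.3 F [ 0.5  0.2 -1.2] gf 42.5 ydir [0.343 0.939]
{'bbox': [233.9, 149.7, 256.7, 166.2], 'confidence': 0.62} (array([484.08207784, 177.77028668]), np.float64(1.736920293464891))
```

View pics/j.png

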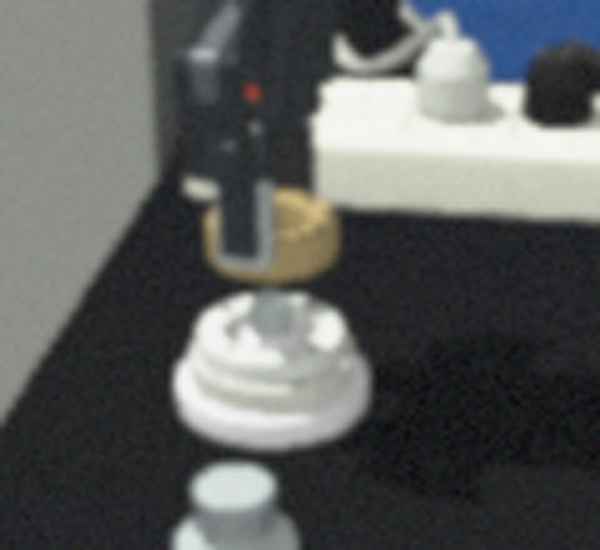

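```bash
python3 -m creep '[[[0,0.0004,0.008,0,0,0,0.2],[0,0.0004,0.016,0,0,0,0.2],[0,0.0004,0.023,0,0,0,0.2],[0,0.0004,0.029,0,0,0,0.2],[0,0.0004,0.033,0,0,0,0.2],[0,0.0004,0.0345,0,0,0,0.2],[0,0.0004,0.0345,0,0,0,0.2],[0,0.0004,0.0345,0,0,0,0.2]]]' 
python3 go.py 490.4 171 39.2
```

```text
t: 16.03
tcp_pos: [490.1, 171.0, 39.3]
eef_rot: [0.174, 0.985, 0.0, -0.0]
wrist_force: [-0.8, -0.8, -0.1]
grip_width: 49.4
grip_force: 42.7
[490.1 171.   39.3] shift m [-0.0003  0.0001  0.0001] t 16.03 w 49.4 F [-0.8 -0.8 -0.1] gf 42.7 ydir [0.343 0.939]
```

```bash
python3 -m creep '[[[0,0,0.0007,0,0,0,0.2],[0,0,0.0007,0,0,0,0.2],[0,0,0.0007,0,0,0,-0.7],[0,0,0.0007,0,0,0,-1],[0,0,0.0007,0,0,0,-1],[0,0,-0.02,0,0,0,-1],[0,0,-0.05,0,0,0,-1],[0,0,-0.075,0,0,0,-1],[0,0,-0.08,0,0,0,-1],[0,0,-0.08,0,0,0,-1]]]' 
python3 go.py 506 286 75; python3 - <<'E'
from h import *
for c,uv in(("top",(230,169)),("side",(237,214))):
    im=cv2.imread(f"pics/{c}0.png")
    for t in(70,95,115):
        b=blob(im,uv,t);print(c,t,b,*fit(c,b,"cap"))
im=read_camera("side")
for n in("cap","narrow_ring"):
  for r in search_frame("side",n)[:2]: print(n,r, fit("side",r["bbox"],n,34 if n!="cap" else 0))
# disc-only: project for manual compare
for x,y in((505,285),(503,283),(507,287)): print(x,y,cylbox("side",x,y,PR["cap"]),cylbox("top",x,y,PR["cap"]))
cv2.imwrite("pics/k.png",np.hstack([cv2.resize(im[140:240,200:280],None,fx=5,fy=5,interpolation=2),cv2.resize(cv2.imread("pics/top0.png")[140:200,200:260],None,fx=5,fy=5,interpolation=2)[:, :300].repeat(1,0) if 0 else cv2.resize(cv2.imread("pics/top0.png")[145:195,210:250],(400,500),interpolation=2)]))
E
```

```text
t: 16.87
tcp_pos: [491.4, 171.5, 121.1]
eef_rot: [0.174, 0.985, 0.001, 0.002]
wrist_force: [0.7, 0.2, -0.3]
grip_width: 85.1
grip_force: 0.0
[491.4 171.5 121.1] shift m [0.0257 0.1124 0.0464] t 16.87 w 85.1 F [ 0.7  0.2 -0.3] gf 0.0 ydir [0.343 0.939]
top 70 [219.875 158.    240.875 178.125] [509.23119154 287.3110578 ] 0.8740893987124423
top 95 [220.125 158.375 240.625 177.875] [509.08047729 287.30977109] 0.6228107883506482
top 115 [220.25  158.625 240.5   177.625] [509.08089567 287.30836137] 0.49723024898764834
side 70 [209.5   201.375 249.75  245.5  ] [518.97385412 313.4419001 ] 9.417768193136794
side 95 [209.875 201.75  249.125 245.5  ] [519.20170933 313.91144211] 9.18988545637211
side 115 [210.125 202.    248.75  245.5  ] [519.31584569 314.22940155] 9.03876545193026
cap {'bbox': [226.4, 199.9, 250.8, 230.8], 'confidence': 0.85} (array([502.06987351, 286.5068152 ]), np.float64(2.6192853594963594))
narrow_ring {'bbox': [234.7, 162.3, 260.9, 180.7], 'confidence': 0.6} (array([479.39949773, 168.91631893]), np.float64(0.3519889800969054))
505 285 [224.65003838 202.14648886 249.38246004 228.0176748 ] [221.71933453 160.10461163 240.97733825 179.48451887]
503 283 [225.72556638 201.53778995 250.40067624 227.34104624] [222.56069955 160.91803237 241.8144099  180.29733635]
507 287 [223.56993395 202.75777357 248.35993217 228.69723521] [220.87825383 159.29146516 240.14054695 178.67197417]
```

View pics/k.png

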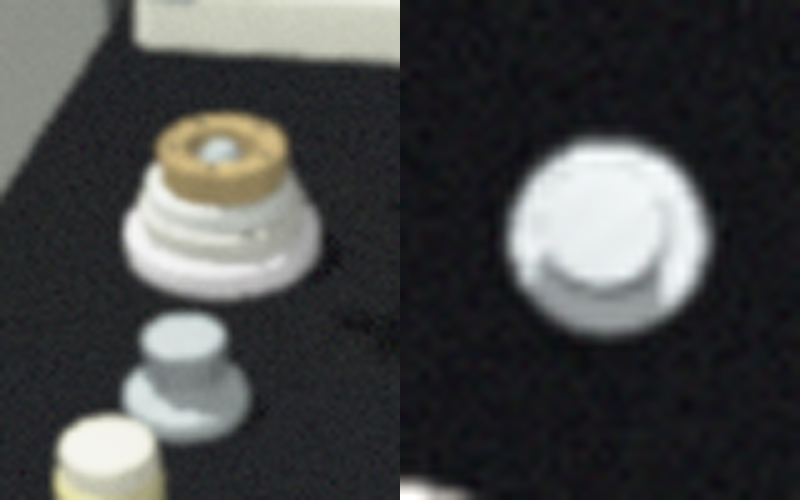

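```bash
python3 -m creep '[[[0.005,0.02,0,0,0,0,-0.5],[0.011,0.045,0,0,0,0,-0.5],[0.017,0.07,0,0,0,0,-0.5],[0.022,0.095,0,0,0,0,-0.5],[0.0245,0.108,0,0,0,0,-0.5],[0.0245,0.113,0.01,0,0,0,-0.5],[0.0245,0.113,0.04,0,0,0,-0.5],[0.0245,0.113,0.045,0,0,0,-0.5],[0.0245,0.113,0.045,0,0,0,-0.5],[0.0245,0.113,0.045,0,0,0,-0.5]]]' 
python3 go.py 507 286.7 16
```

```text
t: 17.85
tcp_pos: [505.4, 284.6, 73.8]
eef_rot: [0.174, 0.985, -0.001, -0.001]
wrist_force: [0.3, 0.2, -0.1]
grip_width: 63.9
grip_force: 0.0
[505.4 284.6  73.8] shift m [-0.0008  0.0026  0.0578] t 17.85 w 63.9 F [ 0.3  0.2 -0.1] gf 0.0 ydir [0.343 0.939]
```

```bash
python3 -m creep '[[[-0.001,0.002,0.015,0,0,0,-0.5],[-0.001,0.002,0.03,0,0,0,-0.5],[-0.001,0.002,0.045,0,0,0,-0.5],[-0.001,0.002,0.055,0,0,0,-0.5],[-0.001,0.002,0.058,0,0,0,-0.5],[-0.001,0.002,0.058,0,0,0,-0.5],[-0.001,0.002,0.058,0,0,0,-0.5]]]' 
python3 go.py 507 286.7 16
python3 -m creep '[[[0,0,0,0,0,0,-0.2],[0,0,0,0,0,0,0],[0,0,0,0,0,0,0.2],[0,0,0,0,0,0,0.4],[0,0,0,0,0,0,0.55],[0,0,0,0,0,0,0.55],[0,0,0,0,0,0,0.55],[0,0,0,0,0,0,0.55],[0,0,0,0,0,0,0.55],[0,0,0,0,0,0,0.55]]]' 40
python3 go.py 507 286.7 16
```

```text
t: 18.43
tcp_pos: [508.0, 287.2, 17.2]
eef_rot: [0.174, 0.985, 0.0, 0.001]
wrist_force: [-0.3, -0.2, 0.7]
grip_width: 64.2
grip_force: 0.0
[508.  287.2  17.2] shift m [ 0.0008 -0.0009  0.0012] t 18.43 w 64.2 F [-0.3 -0.2  0.7] gf 0.0 ydir [0.343 0.939]
t: 19.27
tcp_pos: [507.8, 287.3, 17.1]
eef_rot: [0.174, 0.985, 0.0, 0.0]
wrist_force: [-0.2, -0.5, 5.5]
grip_width: 28.0
grip_force: 39.5
[507.8 287.3  17.1] shift m [ 0.0005 -0.0008  0.0011] t 19.27 w 28.0 F [-0.2 -0.5  5.5] gf 39.5 ydir [0.343 0.939]
```

```bash
python3 -m creep '[[[0,0,-0.005,0,0,0,0.55],[0,0,-0.02,0,0,0,0.55],[0,0,-0.05,0,0,0,0.55],[0,0,-0.08,0,0,0,0.55],[0,0,-0.1,0,0,0,0.55],[0,0,-0.1,0,0,0,0.55],[0,0,-0.1,0,0,0,0.55]]]' 
python3 go.py 490.4 171 117; python3 go.py 490.4 171 67.1
```

```text
t: 19.85
tcp_pos: [507.7, 287.3, 117.0]
eef_rot: [0.174, 0.985, 0.001, 0.001]
wrist_force: [-0.5, -0.6, -2.0]
grip_width: 28.0
grip_force: 39.7
[507.7 287.3 117. ] shift m [-0.0236 -0.1152 -0.0002] t 19.85 w 28.0 F [-0.5 -0.6 -2. ] gf 39.7 ydir [0.343 0.939]
[507.7 287.3 117. ] shift m [-0.0236 -0.1152  0.0497] t 19.85 w 28.0 F [-0.5 -0.6 -2. ] gf 39.7 ydir [0.343 0.939]
```

```bash
python3 -m creep '[[[-0.004,-0.02,0,0,0,0,0.55],[-0.009,-0.045,0,0,0,0,0.55],[-0.014,-0.07,0,0,0,0,0.55],[-0.019,-0.093,0,0,0,0,0.55],[-0.0225,-0.109,0,0,0,0,0.55],[-0.0236,-0.1152,0.01,0,0,0,0.55],[-0.0236,-0.1152,0.03,0,0,0,0.55],[-0.0236,-0.1152,0.03,0,0,0,0.55],[-0.0236,-0.1152,0.03,0,0,0,0.55],[-0.0236,-0.1152,0.03,0,0,0,0.55]]]' 
python3 go.py 490.4 171 67.1; python3 - <<'E'
from h import *
b=read_camera("side")[110:220,190:310]
for r in search_frame("side","cap")[:3]: print(r, fit("side",r["bbox"],"cap",70))
cv2.imwrite("pics/l.png",cv2.resize(b,None,fx=5,fy=5,interpolation=2))
E
```

```text
t: 20.68
tcp_pos: [489.9, 170.9, 85.8]
eef_rot: [0.174, 0.985, -0.0, -0.001]
wrist_force: [0.1, 0.7, -1.3]
grip_width: 28.4
grip_force: 39.8
[489.9 170.9  85.8] shift m [-0.0005  0.0003  0.0187] t 20.68 w 28.4 F [ 0.1  0.7 -1.3] gf 39.8 ydir [0.342 0.94 ]
{'bbox': [229.6, 173.0, 258.4, 185.2], 'confidence': 0.56} (array([490.03277329, 273.65603909]), np.float64(7.210359126686058))
{'bbox': [231.2, 141.2, 260.7, 166.2], 'confidence': 0.53} (array([482.77904972, 173.15674403]), np.float64(3.248709406085709))
```

View pics/l.png

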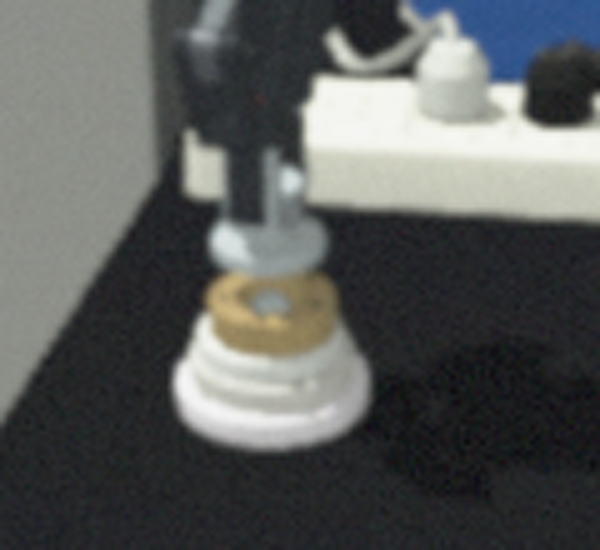

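```bash
python3 -m creep '[[[0.001,0,0.005,0,0,0,0.55],[0.001,0,0.01,0,0,0,0.55],[0.001,0,0.014,0,0,0,0.55],[0.001,0,0.017,0,0,0,0.55],[0.001,0,0.019,0,0,0,0.55],[0.001,0,0.0198,0,0,0,0.55],[0.001,0,0.0198,0,0,0,0.55],[0.001,0,0.0198,0,0,0,0.55]]]' 
python3 go.py 490.4 171 67.1
```

```text
t: 21.45
tcp_pos: [489.0, 171.1, 67.0]
eef_rot: [0.174, 0.985, -0.0, -0.0]
wrist_force: [-2.4, -0.4, 5.8]
grip_width: 28.4
grip_force: 40.4
[489.  171.1  67. ] shift m [-0.0014  0.0004 -0.0001] t 21.45 w 28.4 F [-2.4 -0.4  5.8] gf 40.4 ydir [0.343 0.939]
```

```bash
python3 -m creep '[[[0,0,0,0,0,0,0.4],[0,0,0,0,0,0,0.2],[0,0,0,0,0,0,-0.2],[0,0,0,0,0,0,-0.4],[0,0,0,0,0,0,-0.4],[0,0,-0.01,0,0,0,-0.4],[0,0,-0.04,0,0,0,-0.4],[0,0,-0.075,0,0,0,-0.4],[0,0,-0.1,0,0,0,-0.4],[0,0,-0.12,0,0,0,-0.4]]]' 
python3 -m creep '[[[0,0,0,0,0,0,-0.4],[0,0,0,0,0,0,-0.4],[0,0,0,0,0,0,-0.4],[0,0,0,0,0,0,-0.4]]]'
python3 - <<'E'
from h import *
b=read_camera("side")[110:220,190:310]
cv2.imwrite("pics/m.png",cv2.resize(b,None,fx=5,fy=5,interpolation=2))
E
```

```text
t: 22.28
tcp_pos: [490.0, 171.4, 189.8]
eef_rot: [0.174, 0.985, 0.001, 0.002]
wrist_force: [-0.2, 0.7, 0.1]
grip_width: 59.7
grip_force: 0.0
t: 22.62
tcp_pos: [488.3, 170.9, 185.3]
eef_rot: [0.174, 0.985, -0.001, -0.001]
wrist_force: [0.1, -0.5, -0.2]
grip_width: 59.9
grip_force: 0.0
```

View pics/m.png

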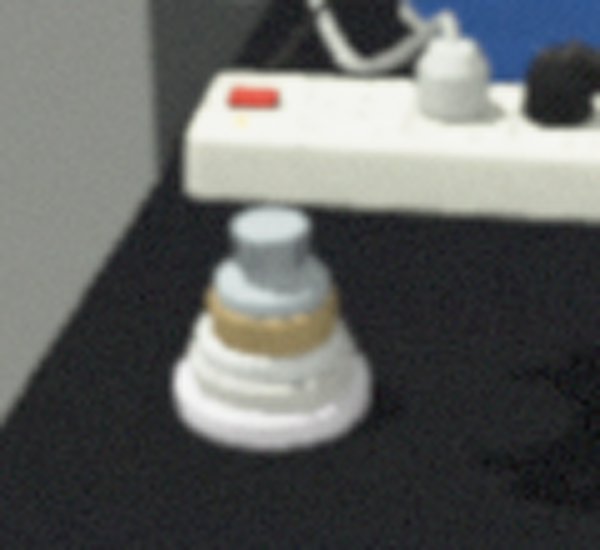

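The picture shows the full stack upright and centred: the cap at columns 213–331 over the foot at 172–372.

```bash
python3 -c "from workcell import sign_off; print(sign_off())"
```

```text
the job is handed in; nothing more can be done
None
```

The wide, middle and narrow rings and then the cap are stacked flat and centred on the mandrel, with everything released and the jar not touched; I handed the job in at about 23 s, but `sign_off()` gave no verdict.

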